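Divide the serving tray and nest the cups

ROBOT

A 6-joint arm with a two-finger parallel gripper is mounted at the origin on the work surface. World frame = base frame: x ahead of the robot, y to its left, z up, the work surface at z = 0. Lengths are in mm, angles in rad, forces in N, time in s.
With the tool pointing down it reaches from about 300 to 1000 mm from the base axis. Payload 5.1 kg.
Tool frame: the origin (TCP) lies at the very end of the fingers, on their centre line; the grasp point (between the pads) lies 19 mm behind it; z points along the fingers, y is the direction in which the jaws open and shut (so a half turn about z gives the same grasp; the last joint's range is limited). The gripper opens to 95 mm and grips with 3 to 60 N. Pads are 20 mm wide; open, the fingers measure 119 mm over their backs; the gripper's body (75 mm by 180 mm) begins 59 mm behind the grasp point.
Start: joints at [-1.253, 0.124, 1.65, -0, 1.367, -0.083], TCP at [253.568, -598.488, 214.656] pointing down, gripper open.
Joint ranges: [-2.61, 2.61], [-1.02, 2.33], [0.03, 2.71], [-1.35, 4.49], [0.32, 2.68], [-2.91, 2.91]. Speed limits (rad/s): [2.57, 2.57, 3.14, 3.14, 3.14, 3.14].

INTERFACE

Orientations are given as a rotation vector (axis times angle).
In Python, from plant import * gives the robot as it stands.
- The arm moves only by the tool step_arm, never from a script. Its argument "commands" is a list that holds one entry, the list of rows, each a list of 5 numbers: the shift along the tool's x, y, z in m, then the turn about the tool's z in rad, then the opening, from 0 (shut) to 1 (fully open). A call has 1 to 12 rows; each row is the pose to reach, as a shift and turn from the pose commanded when the call began, along the tool's axes at that moment; what a row does not reach only later rows make up. A row lasts 1/10 s, in which the tool goes at most 50 mm and 8.59 degrees, less where a joint would pass 70% of its speed; a pose out of reach is approached as far as the arm can. A call with a gripper value outside its range is refused whole. The fingers move at their own pace and stop on an object; the grip force is fixed at half the most. Time passes only in rows, so rows that repeat a pose let the fingers close. It gives the time, the measured TCP pose, the force and the opening at its end, in the units of the state.
- get_obs(): the state, without advancing time (a new reading comes with each control period).
- snapshot(name): name is "scene" or "top" or "wrist"; returns (picture, depth): 400x640x3 uint8, blue, green, red; 400x640 float32, mm along the optical axis (not along the pixel's ray), 0 where there is no reading.
- get_calibration(name): a dict with "K" (3x3 intrinsics, pixels), "R" (3x3) and "t" (3): a world point X has camera coordinates R X + t. Camera axes: x right, y down, z forward; pixel columns grow to the right and rows downward; lengths in mm; the calibration is good to about 2 mm. A picture is of the moment at which its call begins: read the wrist's pose just before it. get_calibration takes no time and is no camera call; for the wrist camera it gives the pose at the moment of the call.
- close_job(): hands the job in, once; it reports no verdict.
The state is a dict: "time_s": time; "joints": joint angles; "qvel": joint speeds; "tau": joint torques, N m; "position": TCP position; "tcp_rot": TCP orientation; "ft_force": force on the tool from outside, world axes, zero at the start; "wrist_torque": the same for the moment, N m; "opening": finger opening in mm.
Only numpy, scipy, OpenCV 4.12 (cv2) and the standard library are available. Lean on these libraries where they do the work, as an engineer would, in place of code of your own. Each camera call takes 0.05 s, during which the arm holds its last target. There are 200 camera calls.

TASK

Get the red tray ready: slide the tray's divider, the white panel with the narrow raised tab on its top edge, straight up out of the bamboo file and slide it fully down into the pair of grooves in the tray. Then nest the small cup upright inside the large cup that stands in the tray, setting it down gently on the large cup's floor. Leave the large cup in its part of the tray, and everything else, including the other two boards in the file, where it is.

Things in the scene. Friction and masses are not known exactly. Their poses are not given: they have to be found in the camera images.
- divider: The tray's divider: flat white plastic panel 6 mm thick (its x), 130 mm wide (its y), 80 mm tall, with a central tab 50 mm wide rising 30 mm more (110 mm in all, z up). The lowest 12 mm are only 120 mm wide. Origin: centre of its underside. Starts upright in one of the file's three slots; front and back are alike.
- file: Bamboo file, fixed, 150 x 150 mm, 72 mm high; origin at the centre of its underside. Floor 12 mm thick; three slots 9 mm wide at x = -52, 0 and +52 mm of its frame, open upward, holding upright panels by their two side edges (panels lie in its y-z plane) from its floor up to z = 72 mm; between the end combs (|y| < 55 mm) it is open.
- arched_board: White board with a semicircular top in another slot: 6 mm thick (x), 120 mm wide (y), 135 mm tall; origin at the centre of its underside. Stays in the file.
- square_board: White plain rectangular board in another slot: 6 mm thick (x), 130 mm wide (y), 95 mm tall; origin at the centre of its underside. Stays in the file.
- tray: Red plastic tray, fixed, 240 mm (its x) by 150 mm (its y), walls 55 mm high and 6 mm thick, floor 4 mm thick; origin at the centre of its underside. The inside is 138 mm wide along y. The large cup stands in the longer part (x < 30 mm), the spice jar in the shorter (x > 30 mm).
- tray_slot (a point): Point on the tray floor midway between the two grooves, axes as the tray's (tray frame: x 30, z 4 mm). The grooves run upright on the two long walls, 11 mm wide along x, made by ribs standing 12 mm in from the walls, flared to about 21 mm at the top (55 mm above the table). The seated divider has its origin here and its x along this x, either way round.
- cup_large: Large cup, white ceramic, tapered, no handle: 66 mm high, 86 mm across the rim, 72 mm across the foot, wall 4 mm, floor 12 mm thick; origin at the centre of its underside, z up. Stands in the tray.
- cup_small: Small cup of the same shape, white ceramic: 75 mm high, 66 mm across the rim, 54 mm across the foot, wall 3.5 mm, floor 12 mm thick; origin at the centre of its underside, z up. Stands on the counter between file and tray. Nested, its underside lies 12 mm above the large cup's and its rim stands 21 mm above the large one's.
- spice_jar: Small amber glass jar with steel lid, 40 mm across, 65 mm high, in the tray's shorter part; origin at the centre of its underside. Bystander.
- garlic_keeper: Terracotta ceramic garlic keeper with knobbed lid (one piece), 104 mm across, 114 mm high; origin at the centre of its underside. Bystander.
- jug: Glass measuring jug with a handle at its +y, 96 mm across, 120 mm high; origin at the centre of its underside. Bystander.
- spoon: Stainless soup spoon 160 mm long lying along its x; bystander.
- chopsticks: Pair of bamboo chopsticks 220 mm long, 7 mm thick, lying side by side along their x; bystander.
Things that resemble listed ones, but are neither listed nor needed, are in the scene too. Leave any orange or yellow look-alike of the divider alone.

How it is judged (in metres and radians):
On the way, in this order (a step that is already met when the one before it is completed fails the run):
1. the divider is lifted clear out of the file, upright (z of divider in the frame of file above 0.075 m and angle between divider's own z axis and vertical below 0.5 rad), for 0.1 s.
2. the divider is fully down in the tray's grooves (x of divider in the frame of tray_slot between -0.005 and 0.005 m and y of divider in the frame of tray_slot between -0.008 and 0.008 m and z of divider in the frame of tray_slot between -0.003 and 0.005 m and angle between the x axis of divider and the x axis of tray_slot, either way round below 0.15 rad and angle between divider's own z axis and vertical below 0.15 rad), for 0.2 s.
3. the small cup stands nested on the floor of the large cup (horizontal distance between cup_small and cup_large below 0.009 m and z of cup_small in the frame of cup_large between 0.009 and 0.016 m and angle between cup_small's own z axis and vertical below 0.1 rad), for 0.2 s.
At the end, for the whole second after the job is handed in: Divider fully down in the grooves (within 5 mm along x, 8 mm along y, 5 mm in height, 0.15 rad upright and square); small cup upright on the floor inside the large one (axes within 9 mm, 9 to 16 mm up); large cup upright in the tray's longer part; all at rest (all of step 2 and all of step 3 and x of cup_large in the frame of tray between -0.08 and -0.01 m and y of cup_large in the frame of tray between -0.04 and 0.04 m and z of cup_large in the frame of tray between 0.001 and 0.008 m and angle between cup_large's own z axis and vertical below 0.08 rad and linear speed of each of divider, cup_small, cup_large below 0.02 m/s); the robot touches nothing.
It fails at once if the arched or square board is moved by more than 30 mm (distance of any of arched_board, square_board from where it was at the start of the episode above 0.03 m).
It fails at once if the spice jar, garlic keeper, jug, spoon or chopsticks are moved by more than 30 mm (distance of any of spice_jar, garlic_keeper, jug, spoon, chopsticks from where it was at the start of the episode above 0.03 m).
It fails at once if the small cup hits or presses the large one with more than 40 N (contact force between cup_small and cup_large above 40 N).
It also fails if it takes over 61 s, if anything falls off the work surface, if the arm or the gripper's body presses on something with over 40 N, if the wrist force passes 120 N, or if a joint passes its speed limit or range.

## Working session

There is one attempt and no reset: what is moved stays moved. The work goes in short steps, Python scripts to look and compute and a tool call to move; the robot and the scene stay as the last step left them, time stands still between calls to the robot, and variables do not carry over. Pictures are saved under pics/ and viewed, about 8 in all and at most 12, crops included, and the job is handed in when it is done.

Besides the shell and the picture viewer there is one more tool, called by a JSON object that holds its "op" and its "data". step_arm: Moves the arm, as the interface text tells. Its arguments: {"type":"object","properties":{"commands":{"type":"array","items":{"type":"array","items":{"type":"array","items":{"type":"number"}}}}},"required":["commands"]}

```bash
ls; mkdir -p pics; cat > h.py <<'E'
from plant import *
import numpy as np, cv2
def snap(n,f=None):
    c=get_calibration(n); p,d=snapshot(n)
    if f: cv2.imwrite('pics/'+f,p)
    np.savez('%s.npz'%n,p=p,d=d,**{k:np.array(c[k]) for k in('K','R','t')})
    return p,d,c
def cloud(n):
    z=np.load('%s.npz'%n); d=z['d']; K=z['K']
    v,u=np.mgrid[:d.shape[0],:d.shape[1]]
    X=np.stack([(u-K[0,2])/K[0,0]*d,(v-K[1,2])/K[1,1]*d,d],-1)
    W=(X-z['t'].ravel())@z['R']; W[d==0]=np.nan
    return W,z['p']
E
python3 - <<'E'
from h import *
for n in('scene','top'): snap(n,n+'0.png')
o=get_obs();print(o)
for n in('scene','top'):
    c=get_calibration(n);print(n,c['K'],-np.array(c['R']).T@np.array(c['t']).ravel(),c['R'])
E
```

```text
pics
{'time_s': 0.1, 'joints': array([-1.25256892e+00,  1.24449252e-01,  1.65150857e+00, -2.90018860e-05,
        1.36745429e+00, -8.25737603e-02]), 'qvel': array([ 0.00077296, -0.00064085, -0.0030972 ,  0.00104467, -0.00242441,
       -0.00020944]), 'tau': array([ 9.82571000e-04, -4.18879795e+01, -3.61097682e+01,  7.76485610e-02,
        4.61618369e-02, -6.52721474e-05]), 'position': array([ 253.4079488 , -597.96391714,  213.52094787]), 'tcp_rot': array([-3.07695042e+00, -6.25021486e-01,  3.80052179e-04]), 'ft_force': array([-0.19086898, -0.19621943, -0.24994838]), 'wrist_torque': array([-0.00342818, -0.00628838, -0.05759216]), 'opening': 94.97253181746315}
scene [[402.82331027   0.         322.65026029]
 [  0.         402.82331027 193.51619927]
 [  0.           0.           1.        ]] [1238.62590934  232.85399352  488.45879199] [[-0.42363328  0.90558864 -0.02107249]
 [ 0.49549359  0.21219162 -0.84229497]
 [-0.75830135 -0.36726547 -0.5386048 ]]
top [[380.15784525   0.         323.75894099]
 [  0.         380.15784525 196.69867444]
 [  0.           0.           1.        ]] [ 524.79726981  -72.79042766 1020.34903767] [[-0.0209808  -0.99970626 -0.01213287]
 [-0.99656423  0.02188431 -0.07987993]
 [ 0.08012198  0.01041524 -0.99673065]]
```

View pics/scene0.png

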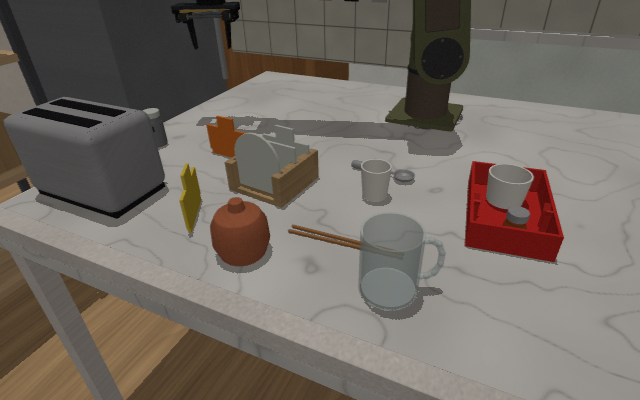

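View pics/top0.png

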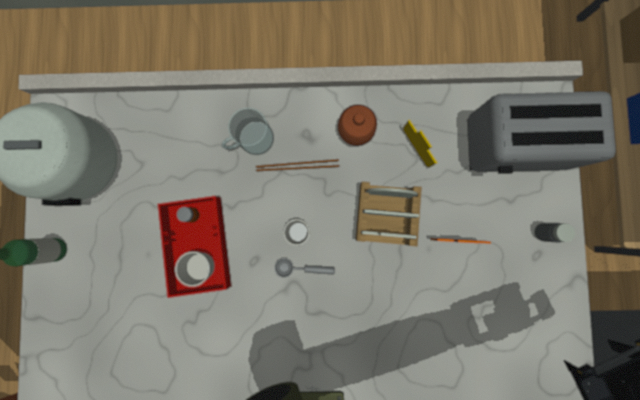

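Scene view: file at about (272,170), arched board nearest the camera. The small cup is at (376,180) and the tray at (512,210), holding the large cup and jar. In the top view the file is at (390,213), the tray at (195,246) and the small cup at (297,231). Next I'll measure from the depth.

```bash
python3 - <<'E'
from h import *
W,p=cloud('top')
S,ps=cloud('scene')
def rect(m,name):
    P=W[m][:,:2].astype(np.float32); r=cv2.minAreaRect(P); print(name,r,len(P))
hsv=cv2.cvtColor(p,cv2.COLOR_BGR2HSV)
H,Sa,V=[hsv[...,i].astype(int) for i in range(3)]
z=W[...,2]
v,u=np.mgrid[:400,:640]
red=((H<6)|(H>174))&(Sa>150)&(u<240)&(u>150)&(v>190)&(v<300)
print('trayz',np.nanpercentile(z[red],[1,50,95,99]))
rect(red&(z>45)&(z<65),'tray rim')
fm=(u>350)&(u<428)&(v>175)&(v<252)
bam=fm&(H>8)&(H<25)&(Sa>60)
print('file z',np.nanpercentile(z[bam],[1,50,95,99]))
rect(bam&(z>62)&(z<80),'file')
# panels above file
for n,C in(('top',W),('scene',S)):
    zz=C[...,2]; 
    m=(zz>82)&(zz<150)&(C[...,0]>400)&(C[...,0]<620)&(C[...,1]<-180)&(C[...,1]>-340)
    Q=C[m]
    print(n,len(Q),Q.min(0),Q.max(0))
    h,e=np.histogram(Q[:,0],bins=np.arange(400,640,5))
    for a,b in zip(e,h):
        if b: 
            q=Q[(Q[:,0]>=a)&(Q[:,0]<a+5)]; print(a,b,'y',q[:,1].min().round(),q[:,1].max().round(),'zmax',q[:,2].max().round())
def circ(m,name,lo):
    q=W[m&(z>lo)]; (c,r)=cv2.minEnclosingCircle(q[:,:2].astype(np.float32)); print(name,c,r,q[:,2].max(),len(q))
circ((u>280)&(u<315)&(v>215)&(v<245),'small',65)
circ((u>170)&(u<218)&(v>240)&(v<292)&(Sa<80),'large',62)
circ((u>170)&(u<205)&(v>200)&(v<228)&(Sa<80),'jar',60)
E
```

```text
trayz [-0.06172278  6.07286857 55.40323824 57.27260575]
tray rim ((484.9368591308594, 274.8616638183594), (235.36773681640625, 148.93484497070312), 6.756580352783203) 824
file z [ 8.03818639 13.94100475 73.9232641  75.32204993]
file ((555.5986328125, -224.31219482421875), (150.7946319580078, 147.78631591796875), 83.64696502685547) 862
top 473 [ 487.95129358 -337.59432084   82.05041064] [ 615.12250958 -180.39391978  148.99946193]
485 1 y -338.0 -338.0 zmax 82.0
495 24 y -282.0 -251.0 zmax 95.0
500 37 y -273.0 -200.0 zmax 124.0
505 45 y -242.0 -181.0 zmax 125.0
510 6 y -193.0 -181.0 zmax 94.0
545 21 y -288.0 -259.0 zmax 110.0
550 47 y -288.0 -218.0 zmax 110.0
555 51 y -248.0 -181.0 zmax 111.0
560 19 y -214.0 -180.0 zmax 110.0
595 10 y -288.0 -275.0 zmax 113.0
600 76 y -284.0 -228.0 zmax 148.0
605 95 y -277.0 -187.0 zmax 149.0
610 39 y -224.0 -181.0 zmax 148.0
615 2 y -183.0 -181.0 zmax 123.0
scene 1557 [ 492.69315219 -290.54223713   82.00704713] [ 617.07263516 -180.0628576   148.24378305]
490 5 y -280.0 -238.0 zmax 121.0
495 32 y -283.0 -223.0 zmax 123.0
500 160 y -271.0 -188.0 zmax 124.0
505 201 y -239.0 -181.0 zmax 124.0
510 16 y -202.0 -182.0 zmax 109.0
550 8 y -235.0 -192.0 zmax 108.0
555 70 y -229.0 -180.0 zmax 109.0
560 88 y -213.0 -180.0 zmax 109.0
600 121 y -291.0 -222.0 zmax 147.0
605 450 y -280.0 -180.0 zmax 148.0
610 387 y -237.0 -180.0 zmax 148.0
615 19 y -195.0 -180.0 zmax 126.0
small (515.1582641601562, 8.115496635437012) 32.487396240234375 78.92272298430967 133
large (429.84423828125, 268.6852111816406) 43.00236511230469 74.62915293354328 231
jar (566.085693359375, 290.4814758300781) 18.156700134277344 73.34348147716902 171
```

```bash
cat >> h.py <<'E'
from scipy.spatial.transform import Rotation as Ro
def go(x,y,z,jaw):  # jaw: desired yaw of tool y axis, rad (mod pi)
    o=get_obs(); R=Ro.from_rotvec(o['tcp_rot']).as_matrix()
    s=R.T@(np.array([x,y,z])-o['position'])/1000
    c=np.arctan2(R[1,1],R[0,1]); d=jaw-c; d=(d+np.pi/2)%np.pi-np.pi/2
    print('pos',o['position'].round(1),'jaw',c.round(3),'tz',R[:,2].round(3),'j6',o['joints'][5].round(2),'\nshift',s.round(4),'turn',(-d).round(3),'t',o['time_s'],'F',o['ft_force'].round(1),'op',o['opening'].round(1))
E
python3 - <<'E'
from h import *
for n in('top','scene'):
    C,_=cloud(n); z=C[...,2]
    b=(C[...,0]>485)&(C[...,0]<518)&(C[...,1]<-165)&(C[...,1]>-300)
    for lo,hi in((82,90),(97,130),(118,130)):
        q=C[b&(z>lo)&(z<hi)]
        if len(q): print(n,lo,len(q),q.mean(0).round(1),'y',np.percentile(q[:,1],[1,99]).round(1),np.polyfit(q[:,1]+224,q[:,0],1) if len(q)>5 else 0)
go(503,-224,270,-0.112)
E
```

```text
top 82 11 [ 505.7 -212.1   89.3] y [-277.  -167.3] [1.24753310e-01 5.04253818e+02]
top 97 60 [ 504.8 -218.   121. ] y [-242.6 -193.5] [1.03993458e-01 5.04176471e+02]
top 118 56 [ 504.7 -218.4  122. ] y [-242.6 -193.5] [1.10047879e-01 5.04046678e+02]
scene 82 118 [ 505.2 -222.9   86.1] y [-281.7 -167.1] [1.11224749e-01 5.05092441e+02]
scene 97 216 [ 505.6 -216.9  111.4] y [-243.1 -193. ] [1.04145312e-01 5.04845837e+02]
scene 118 60 [ 504.7 -217.4  121.5] y [-241.9 -193.1] [1.25730783e-01 5.03924040e+02]Traceback (most recent call last):
  File "<stdin>", line 8, in <module>
  File "h.py", line 19, in go
    print('pos',o['position'].round(1),'jaw',c.round(3),'tz',R[:,2].round(3),'j6',o['joints'][5].round(2),'\nshift',s.round(4),'turn',(-d).round(3),'t',o['time_s'],'F',o['ft_force'].round(1),'op',o['opening'].round(1))
                                                                                                                                                                                                    ^^^^^^^^^^^^^^^^^^
AttributeError: 'float' object has no attribute 'round'
```

```bash
sed -i "s/o\['opening'\].round(1)/round(o['opening'],1)/" h.py; python3 -c "
from h import *
go(504.5,-218,250,-0.11)
print(Ro.from_rotvec(get_obs()['tcp_rot']).as_matrix().round(3))"
```

```text
pos [ 253.4 -598.   213.5] jaw -1.17 tz [-0.001  0.002 -1.   ] j6 -0.08 
shift [ 0.3794 -0.2519 -0.036 ] turn -1.06 t 0.1 F [-0.2 -0.2 -0.2] op 95.0
[[ 0.921  0.39  -0.001]
 [ 0.39  -0.921  0.002]
 [ 0.    -0.002 -1.   ]]
```

{"op": "step_arm", "data": {"commands": [[[0.038,-0.025,-0.036,-0.12,0.42],[0.076,-0.05,-0.036,-0.24,0.42],[0.114,-0.075,-0.036,-0.36,0.42],[0.152,-0.1,-0.036,-0.48,0.42],[0.19,-0.125,-0.036,-0.6,0.42],[0.228,-0.15,-0.036,-0.72,0.42],[0.266,-0.175,-0.036,-0.84,0.42],[0.304,-0.2,-0.036,-0.96,0.42],[0.342,-0.227,-0.036,-1.06,0.42],[0.379,-0.252,-0.036,-1.06,0.42],[0.379,-0.252,-0.036,-1.06,0.42],[0.379,-0.252,-0.036,-1.06,0.42]]]}}

```text
time_s: 1.3
position: [504.3, -217.8, 250.1]
tcp_rot: [-2.337, -2.098, 0.001]
ft_force: [-0.3, 0.2, -0.2]
opening: 40.0
```

```bash
python3 - <<'E'
from h import *
p,d,c=snap('wrist','w1.png')
W,_=cloud('wrist'); z=W[...,2]
b=(W[...,0]>485)&(W[...,0]<525)&(W[...,1]<-160)&(W[...,1]>-300)
for lo,hi in((82,96),(112,130)):
    q=W[b&(z>lo)&(z<hi)]
    if len(q)>5: print(lo,len(q),q.mean(0).round(1),'y',np.percentile(q[:,1],[1,99]).round(1),'x',np.percentile(q[:,0],[1,99]).round(1),np.polyfit(q[:,1]+218,q[:,0],1))
go(504.5,-218,92,-0.11)
E
```

```text
82 335 [ 504.  -210.9   91.1] y [-281.6 -160.4] x [494.1 511.8] [1.14986226e-01 5.03169968e+02]
112 368 [ 503.1 -217.1  120.9] y [-242.5 -193.2] x [497.8 508.2] [1.08365345e-01 5.03011824e+02]
pos [ 503.9 -218.7  250.2] jaw -0.11 tz [-0.001 -0.    -1.   ] j6 -0.4 
shift [0.0008 0.0007 0.1582] turn 0.0 t 1.35 F [-0.5  0.3 -0.3] op 39.6
```

View pics/w1.png

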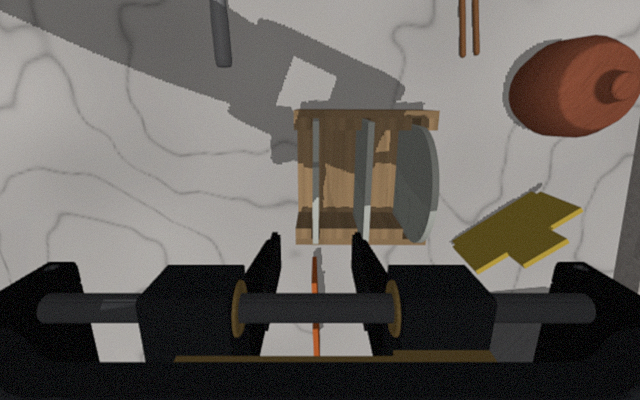

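Wrist view: the divider edge at column 316 sits midway between the fingertips (278 and 355). Next I descend and grip.

{"op": "step_arm", "data": {"commands": [[[0.001,0,0.04,0,0.42],[0.001,0,0.08,0,0.42],[0.001,0,0.12,0,0.42],[0.001,0,0.145,0,0.42],[0.001,0,0.158,0,0.42],[0.001,0,0.158,0,0.42],[0.001,0,0.158,0,0],[0.001,0,0.158,0,0],[0.001,0,0.158,0,0],[0.001,0,0.158,0,0],[0.001,0,0.158,0,0],[0.001,0,0.158,0,0]]]}}

```text
time_s: 2.55
position: [504.5, -217.7, 93.4]
tcp_rot: [2.34, 2.096, -0.0]
ft_force: [-1.8, 0.0, 3.8]
opening: 6.1
```

Gripped at 6.1 mm, the panel thickness. Now lift.

{"op": "step_arm", "data": {"commands": [[[0,0,-0.01,0,0],[0,0,-0.025,0,0],[0,0,-0.045,0,0],[0,0,-0.065,0,0],[0,0,-0.085,0,0],[0,0,-0.105,0,0],[0,0,-0.12,0,0],[0,0,-0.12,0,0],[0,0,-0.12,0,0]]]}}

```text
time_s: 3.45
position: [504.3, -217.6, 212.8]
tcp_rot: [2.34, 2.096, 0.0]
ft_force: [-0.3, 0.3, -0.5]
opening: 5.8
```

```bash
python3 - <<'E'
from h import *
snap('scene','s2.png')
W,_=cloud('scene'); z=W[...,2]
b=(W[...,0]>480)&(W[...,0]<530)&(W[...,1]<-140)&(W[...,1]>-300)&(z>150)&(z<205)
q=W[b]; print(len(q),q.mean(0),np.percentile(q[:,1],[1,99]),np.polyfit(q[:,1]+218,q[:,0],1))
go(514.7,278.4,214,0.118)
# tray refine: rim sides
W,p=cloud('top'); z=W[...,2]
hsv=cv2.cvtColor(p,cv2.COLOR_BGR2HSV); H,S=hsv[...,0].astype(int),hsv[...,1]
m=((H<6)|(H>174))&(S>150)&(z>50)&(z<62)&(W[...,1]>150)
c,si=np.cos(.118),np.sin(.118)
P=W[m]-[485,275,0]; a=P[:,0]*c+P[:,1]*si; bb=-P[:,0]*si+P[:,1]*c
for n,v,k in(('x',a,100),('y',bb,60)): print(n,np.percentile(v,[.5,99.5]),'outer strips med',np.median(v[v<-k]),np.median(v[v>k]))
for s in(-1,1):
  t=(bb*s>64)&(abs(a)<110); print('slope',np.polyfit(a[t],bb[t],1))
  r=(bb*s<70)&(bb*s>52)&(a>0)&(a<70); print('ribs',np.sort(a[r]).round())
E
```

```text
1156 [ 506.81739543 -214.6134094   177.89208958] [-282.05294947 -153.45555457] [1.07190036e-01 5.06454387e+02]
pos [ 503.9 -217.3  211.8] jaw -0.11 tz [-0.001  0.001 -1.   ] j6 -0.4 
shift [ 0.4939 -0.0436 -0.0019] turn -0.228 t 3.5 F [ 0.1 -0.1 -1.4] op 6.0
x [-117.47576122  117.42455741] outer strips med -114.66679999428665 115.26161533088379
y [-74.23004506  73.91635115] outer strips med -70.70055382757309 70.95594600922391
slope [ 6.17654604e-04 -7.08182002e+01]
ribs [ 0.  3.  5.  8. 13. 16. 16. 16. 17. 17. 18. 18. 18. 19. 19. 20. 21. 21.
 23. 24. 26. 28. 31. 33. 36. 39. 40. 40. 41. 42. 42. 42. 43. 44. 44. 44.
 45. 45. 46. 49. 51. 54. 59. 61. 61. 64. 67. 69.]
slope [-2.25713191e-03  7.10232601e+01]
ribs [ 2.  4.  7. 15. 16. 16. 16. 17. 18. 18. 19. 19. 19. 20. 21. 21. 25. 30.
 35. 37. 42. 42. 42. 43. 44. 44. 44. 45. 46. 50. 68.]
```

View pics/s2.png

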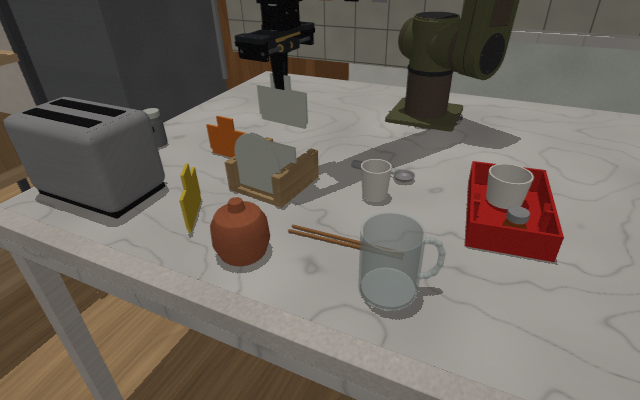

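Divider lifted cleanly, hanging upright at (282,105). I'll carry it over the tray.

{"op": "step_arm", "data": {"commands": [[[0.02,-0.002,0,-0.02,0],[0.055,-0.005,0,-0.04,0],[0.1,-0.009,0,-0.06,0],[0.145,-0.013,0,-0.08,0],[0.19,-0.017,0,-0.1,0],[0.235,-0.021,0,-0.12,0],[0.28,-0.025,0,-0.14,0],[0.325,-0.029,0,-0.16,0],[0.37,-0.033,0,-0.18,0],[0.415,-0.037,0,-0.2,0],[0.455,-0.041,0,-0.22,0],[0.48,-0.043,0,-0.228,0]]]}}

```text
time_s: 4.7
position: [513.0, 266.7, 210.7]
tcp_rot: [-2.082, -2.35, 0.004]
ft_force: [1.2, -0.7, -1.2]
opening: 5.9
```

{"op": "step_arm", "data": {"commands": [[[0.014,0.001,0,0,0],[0.014,0.001,0,0,0],[0.014,0.001,0,0,0],[0.014,0.001,0,0,0]]]}}

```text
time_s: 5.1
position: [513.7, 276.9, 212.4]
tcp_rot: [2.088, 2.347, -0.001]
ft_force: [0.4, 0.5, -2.1]
opening: 5.9
```

```bash
python3 - <<'E'
from h import *
snap('wrist','w3.png'); snap('scene'); 
go(514.8,278.5,214,0.118)
for n in('scene','wrist'):
    W,_=cloud(n); z=W[...,2]
    b=(abs(W[...,0]-515)<30)&(abs(W[...,1]-278)<85)&(z>134)&(z<208)
    q=W[b]
    if len(q)>9:print(n,len(q),q.mean(0),q[:,2].min(),np.percentile(q[:,1],[1,99]),np.polyfit(q[:,1]-278.5,q[:,0],1), 'tilt',np.linalg.lstsq(np.c_[q[:,1:]-[278.5,170],np.ones(len(q))],q[:,0],rcond=None)[0])
E
```

```text
pos [513.8 277.  212.7] jaw 0.116 tz [ 0. -0. -1.] j6 0.29 
shift [ 0.0013  0.0011 -0.0013] turn -0.002 t 5.2 F [-0.5  0.  -0.5] op 5.8
scene 3179 [516.28473559 277.84325895 172.35638589] 134.00294528968058 [213.03747729 339.70653245] [-1.15028249e-01  5.16209192e+02] tilt [-1.15028167e-01  5.13855582e-04  5.16207981e+02]
wrist 92 [505.90530488 340.86810869 179.37230831] 143.15995805869736 [340.49435546 341.28038946] [ 7.61570271 30.92833027] tilt [ 7.75302605e+00 -8.21605802e-03  2.24407372e+01]
```

View pics/w3.png

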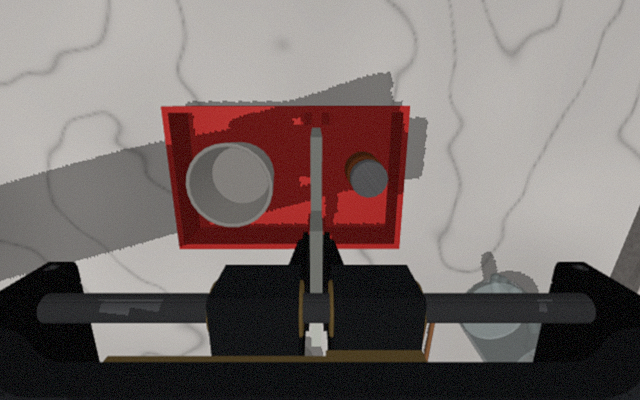

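The wrist view shows the divider (column 316) above the grooves, between the cup at (230,185) and the jar at (366,177). Now a small correction, then lower to just above the walls.

{"op": "step_arm", "data": {"commands": [[[0.0015,0.001,0.03,0,0],[0.0015,0.001,0.055,0,0],[0.0015,0.001,0.07,0,0],[0.0015,0.001,0.07,0,0],[0.0015,0.001,0.07,0,0]]]}}

```text
time_s: 5.7
position: [514.8, 279.7, 143.3]
tcp_rot: [2.087, 2.348, 0.001]
ft_force: [-0.2, -0.6, -1.4]
opening: 5.9
```

```bash
python3 - <<'E'
from h import *
p,d,_=snap('scene'); cv2.imwrite('pics/s4.png',cv2.resize(p[120:270,440:600],None,fx=4,fy=4,interpolation=cv2.INTER_CUBIC))
go(514.8,278.5,84,0.118)
W,_=cloud('scene'); z=W[...,2]
b=(abs(W[...,0]-515)<20)&(abs(W[...,1]-278)<85)&(z>90)&(z<135)
q=W[b]; print(np.percentile(q[:,1],[1,99]),np.polyfit(q[:,1]-278.5,q[:,0],1),q[:,2].min())
hsv=cv2.cvtColor(p,cv2.COLOR_BGR2HSV); H,S=hsv[...,0].astype(int),hsv[...,1]
m=((H<6)|(H>174))&(S>150)&(z>51)&(z<60)&(W[...,1]>150)&(W[...,0]>300)
r=cv2.minAreaRect(W[m][:,:2].astype(np.float32));print('tray by scene',r)
E
```

```text
pos [515.4 280.  144.2] jaw 0.118 tz [ 0.002  0.001 -1.   ] j6 0.29 
shift [-0.0015 -0.0009  0.0602] turn -0.0 t 5.75 F [ 0.7  0.4 -1.1] op 5.6
[215.58326369 342.62167626] [-1.17060696e-01  5.17612960e+02] 90.15994540102808
tray by scene ((484.197021484375, 276.8221130371094), (244.62847900390625, 150.43833923339844), 6.759209156036377)
```

View pics/s4.png

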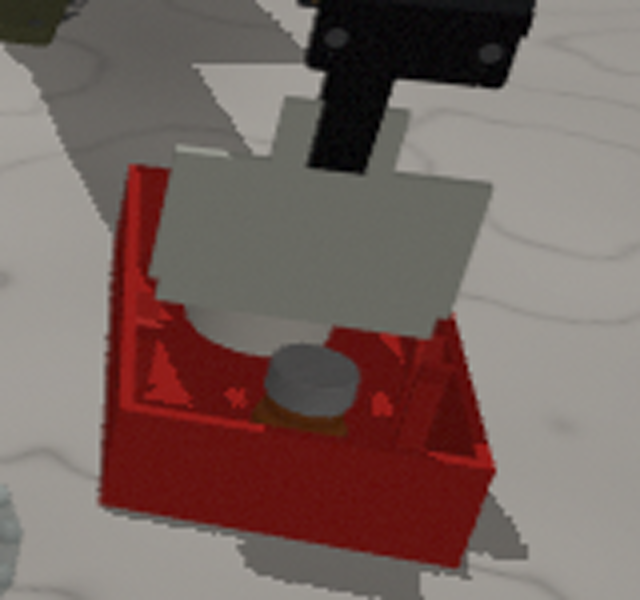

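Divider lines up with the grooves (lower edge at crop y≈300–335, just above the walls). Insert slowly.

{"op": "step_arm", "data": {"commands": [[[0,0,0.006,0,0],[0,0,0.012,0,0],[0,0,0.018,0,0],[0,0,0.024,0,0],[0,0,0.03,0,0],[0,0,0.036,0,0],[0,0,0.036,0,0]]]}}

```text
time_s: 6.45
position: [513.6, 279.5, 105.2]
tcp_rot: [-2.086, -2.348, 0.003]
ft_force: [-0.6, -0.3, -0.6]
opening: 5.6
```

{"op": "step_arm", "data": {"commands": [[[0,0,0.005,0,0],[0,0,0.01,0,0],[0,0,0.015,0,0],[0,0,0.018,0,0],[0,0,0.02,0,0],[0,0,0.022,0,0],[0,0,0.022,0,0]]]}}

```text
time_s: 7.15
position: [514.7, 280.0, 85.4]
tcp_rot: [2.086, 2.348, 0.001]
ft_force: [-2.1, -1.1, 3.3]
opening: 6.1
```

{"op": "step_arm", "data": {"commands": [[[0,0,0.001,0,0],[0,0,0.002,0,0],[0,0,0.002,0,0]]]}}

```text
time_s: 7.45
position: [515.1, 280.0, 85.4]
tcp_rot: [2.086, 2.348, 0.001]
ft_force: [-4.1, -3.7, 11.4]
opening: 5.7
```

Seated on the floor (force rising, no motion). Release and retreat.

{"op": "step_arm", "data": {"commands": [[[0,0,0,0,0.3],[0,0,0,0,0.3],[0,0,0,0,0.3],[0,0,0,0,0.3],[0,0,-0.02,0,0.3],[0,0,-0.06,0,0.3],[0,0,-0.1,0,0.3],[0,0,-0.13,0,0.3],[0,0,-0.13,0,1],[0,0,-0.13,0,1]]]}}

```text
time_s: 8.45
position: [514.7, 280.0, 213.2]
tcp_rot: [2.086, 2.348, 0.002]
ft_force: [-0.9, 0.1, -0.7]
opening: 39.6
```

```bash
python3 - <<'E'
from h import *
p,d,_=snap('scene'); cv2.imwrite('pics/s5.png',cv2.resize(p[120:270,340:600],None,fx=3,fy=3,interpolation=cv2.INTER_CUBIC))
W,_=cloud('scene'); z=W[...,2]
b=(abs(W[...,0]-515)<20)&(abs(W[...,1]-278)<85)&(z>72)&(z<125)
q=W[b]; print('div',np.percentile(q[:,1],[1,99]),np.percentile(q[:,2],99.5),np.linalg.lstsq(np.c_[q[:,1:]-[278.5,90],np.ones(len(q))],q[:,0],rcond=None)[0])
b=(np.hypot(W[...,0]-515,W[...,1]-8)<50)&(z>70)&(z<90)
print('small scene',cv2.minEnclosingCircle(W[b][:,:2].astype(np.float32)))
snap('top'); W,_=cloud('top'); z=W[...,2]
b=(np.hypot(W[...,0]-515,W[...,1]-8)<50)&(z>66)&(z<90)
print('small top',cv2.minEnclosingCircle(W[b][:,:2].astype(np.float32)))
b=(abs(W[...,0]-515)<20)&(abs(W[...,1]-278)<85)&(z>100)&(z<130); q=W[b]; print('tab top',len(q),q.mean(0))
go(515,8,200,1.57)
E
```

```text
div [216.83264355 341.62644851] 115.91318287893095 [-1.16313873e-01 -9.17271310e-03  5.17601756e+02]
small scene ((514.28076171875, 8.819459915161133), 33.587974548339844)
small top ((515.0032958984375, 7.941118240356445), 32.588375091552734)
tab top 61 [516.11894816 277.3944383  113.05685314]
pos [513.5 279.5 210.7] jaw 0.118 tz [-0.003 -0.001 -1.   ] j6 0.29 
shift [-0.2697 -0.0305  0.011 ] turn -1.452 t 8.55 F [ 0.7  0.2 -0.1] op 47.4
```

View pics/s5.png

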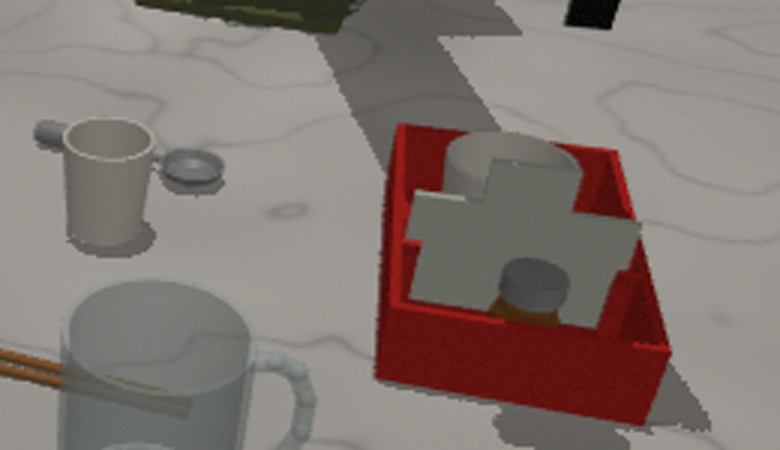

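Divider is seated level in the tray and the jar is undisturbed. The small cup is at (514.8, 8.2) with both cameras agreeing. I'll keep the jaw direction and go above it.

{"op": "step_arm", "data": {"commands": [[[-0.045,-0.005,0,0,1],[-0.09,-0.01,0,0,1],[-0.135,-0.015,0,0,1],[-0.18,-0.02,0,0,1],[-0.22,-0.025,0,0,1],[-0.25,-0.029,0,0,1],[-0.27,-0.031,0,0,1],[-0.27,-0.031,0,0,1],[-0.27,-0.031,0,0,1]]]}}

```text
time_s: 9.45
position: [514.7, 8.1, 211.0]
tcp_rot: [-2.086, -2.345, 0.002]
ft_force: [-0.4, -0.5, -0.2]
opening: 95.2
```

```bash
python3 - <<'E'
from h import *
snap('wrist')
W,_=cloud('wrist'); z=W[...,2]
b=(np.hypot(W[...,0]-515,W[...,1]-8)<45)&(z>68)&(z<85)
print('small wrist',cv2.minEnclosingCircle(W[b][:,:2].astype(np.float32)),b.sum(),np.percentile(z[b],[50,99]))
go(514.8,8.2,58,0.118)
E
```

```text
small wrist ((513.3719482421875, 8.279657363891602), 32.909446716308594) 876 [73.55672492 75.59480222]
pos [514.9   8.6 211.3] jaw 0.118 tz [-0.002  0.001 -1.   ] j6 -0.21 
shift [-0.0006  0.0002  0.1533] turn 0.0 t 9.5 F [-0.2  0.1 -0.1] op 94.8
```

{"op": "step_arm", "data": {"commands": [[[0,-0.0005,0.045,0,1],[0,-0.0005,0.09,0,1],[0,-0.0005,0.13,0,1],[0,-0.0005,0.153,0,1],[0,-0.0005,0.153,0,1],[0,-0.0005,0.153,0,1],[0,-0.0005,0.153,0,0.5],[0,-0.0005,0.153,0,0.5],[0,-0.0005,0.153,0,0.5],[0,-0.0005,0.153,0,0.5],[0,-0.0005,0.153,0,0.5]]]}}

```text
time_s: 10.6
position: [515.2, 7.9, 60.4]
tcp_rot: [2.086, 2.348, 0.0]
ft_force: [-2.2, 0.0, 3.7]
opening: 65.0
```

{"op": "step_arm", "data": {"commands": [[[0,0,0,0,0.5],[0,0,-0.01,0,0.5],[0,0,-0.03,0,0.5],[0,0,-0.06,0,0.5],[0,0,-0.1,0,0.5],[0,0,-0.13,0,0.5],[0,0,-0.15,0,0.5],[0,0,-0.15,0,0.5]]]}}

```text
time_s: 11.4
position: [517.0, 7.9, 213.8]
tcp_rot: [2.083, 2.344, 0.007]
ft_force: [0.7, 0.5, -0.2]
opening: 65.0
```

```bash
python3 - <<'E'
from h import *
snap('top'); snap('scene')
for n in('top','scene'):
    W,_=cloud(n); z=W[...,2]
    b=(np.hypot(W[...,0]-430,W[...,1]-269)<50)&(z>64)&(z<78)
    print(n,'large',cv2.minEnclosingCircle(W[b][:,:2].astype(np.float32)))
    b=(np.hypot(W[...,0]-515,W[...,1]-8)<36)&(z>130)&(z<205); q=W[b]
    for k in range(130,205,15):
        a=q[(q[:,2]>=k)&(q[:,2]<k+15)]
        if len(a)>5: print(n,k,len(a),np.percentile(a,[1,99],axis=0).round(1).tolist())
go(430,269,208,0.118)
E
```

```text
top large ((430.2363586425781, 268.6409606933594), 42.656436920166016)
scene large ((428.3668212890625, 267.68084716796875), 43.5656623840332)
scene 145 94 [[512.9, -12.4, 152.2], [543.2, 35.5, 159.9]]
scene 160 188 [[512.1, -16.6, 160.1], [544.6, 36.4, 174.9]]
scene 175 201 [[511.2, -15.5, 175.3], [546.0, 37.6, 189.7]]
scene 190 219 [[514.3, -19.1, 190.3], [547.0, 39.1, 204.8]]
pos [514.7   8.  209.2] jaw 0.118 tz [-0.  0. -1.] j6 -0.21 
shift [ 0.2691 -0.0534  0.0012] turn -0.0 t 11.5 F [-0.   0.8 -1.8] op 65.2
```

{"op": "step_arm", "data": {"commands": [[[0.02,-0.004,0,0,0.5],[0.055,-0.011,0,0,0.5],[0.095,-0.019,0,0,0.5],[0.135,-0.027,0,0,0.5],[0.175,-0.035,0,0,0.5],[0.215,-0.043,0,0,0.5],[0.245,-0.049,0,0,0.5],[0.262,-0.052,0,0,0.5],[0.269,-0.0535,0,0,0.5],[0.269,-0.0535,0,0,0.5],[0.269,-0.0535,0,0,0.5]]]}}

```text
time_s: 12.6
position: [429.9, 268.0, 208.5]
tcp_rot: [-2.087, -2.348, 0.003]
ft_force: [0.7, 0.0, -1.4]
opening: 64.6
```

```bash
python3 - <<'E'
from h import *
p,d,_=snap('scene'); cv2.imwrite('pics/s6.png',cv2.resize(p[80:240,440:600],None,fx=3,fy=3,interpolation=cv2.INTER_CUBIC))
W,_=cloud('scene'); z=W[...,2]
b=(np.hypot(W[...,0]-430,W[...,1]-269)<40)&(z>125); q=W[b]
for k in range(145,205,10):
    a=q[(q[:,2]>=k)&(q[:,2]<k+10)]
    if len(a)>5:
        r=28+ (k+5-152)*.08
        from scipy.optimize import least_squares
        f=least_squares(lambda c:np.hypot(a[:,0]-c[0],a[:,1]-c[1])-r,[430,268],loss='soft_l1').x
        print(k,len(a),f.round(1))
print(q[:,2].min())
go(430,268.6,76,0.118)
E
```

```text
145 72 [427.1 268.7]
155 144 [427.2 268.3]
165 156 [427.5 268.5]
175 167 [427.5 268.4]
185 169 [427.9 268.6]
195 183 [428.  268.6]
148.95357888615206
pos [430.2 267.9 208.9] jaw 0.117 tz [-0.001 -0.001 -1.   ] j6 0.33 
shift [0.0008 0.     0.1329] turn -0.001 t 12.65 F [-0.5 -0.3 -1.1] op 64.9
```

View pics/s6.png

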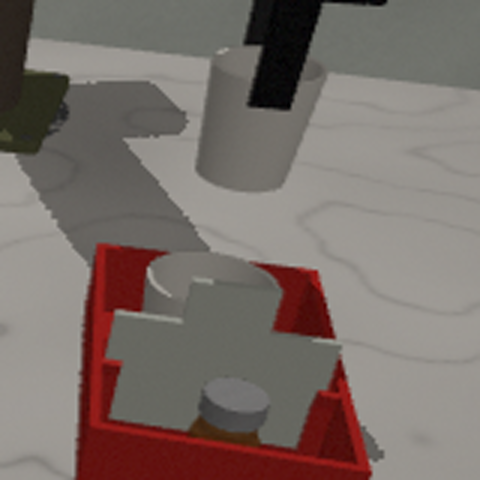

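Small cup hangs upright at crop (262,120), aligned with the large cup within about 1 mm. Lower it.

{"op": "step_arm", "data": {"commands": [[[0,0,0.02,0,0.5],[0,0,0.045,0,0.5],[0,0,0.065,0,0.5],[0,0,0.08,0,0.5],[0,0,0.09,0,0.5],[0,0,0.1,0,0.5],[0,0,0.11,0,0.5],[0,0,0.116,0,0.5],[0,0,0.12,0,0.5],[0,0,0.12,0,0.5],[0,0,0.12,0,0.5]]]}}

```text
time_s: 13.75
position: [430.4, 269.1, 90.1]
tcp_rot: [2.086, 2.349, 0.001]
ft_force: [-0.6, 0.1, -1.2]
opening: 65.0
```

{"op": "step_arm", "data": {"commands": [[[0,0,0.002,0,0.5],[0,0,0.004,0,0.5],[0,0,0.006,0,0.5],[0,0,0.008,0,0.5],[0,0,0.01,0,0.5],[0,0,0.011,0,0.5],[0,0,0.011,0,0.5],[0,0,0.011,0,0.5]]]}}

```text
time_s: 14.55
position: [430.2, 268.9, 78.7]
tcp_rot: [-2.087, -2.349, -0.0]
ft_force: [0.0, 0.1, -1.5]
opening: 65.1
```

{"op": "step_arm", "data": {"commands": [[[0,0,0.0005,0,0.5],[0,0,0.001,0,0.5],[0,0,0.0015,0,0.5],[0,0,0.0015,0,0.5]]]}}

```text
time_s: 14.95
position: [430.1, 268.8, 77.1]
tcp_rot: [-2.087, -2.349, 0.0]
ft_force: [0.2, -0.7, -1.1]
opening: 64.5
```

{"op": "step_arm", "data": {"commands": [[[0,0,0.0005,0,0.5],[0,0,0.001,0,0.5],[0,0,0.0015,0,0.5],[0,0,0.0015,0,0.5]]]}}

```text
time_s: 15.35
position: [430.2, 269.1, 76.4]
tcp_rot: [-2.086, -2.348, -0.0]
ft_force: [-2.1, -1.1, 4.8]
opening: 64.9
```

Contact (about 6 N). Release gently, then rise.

{"op": "step_arm", "data": {"commands": [[[0,0,0,0,0.72],[0,0,0,0,0.74],[0,0,0,0,0.78],[0,0,0,0,0.82],[0,0,0,0,0.82],[0,0,-0.02,0,0.82],[0,0,-0.06,0,0.82],[0,0,-0.1,0,0.82],[0,0,-0.13,0,0.82],[-0.04,0,-0.16,0,0.82],[-0.08,0,-0.16,0,0.82],[-0.12,0,-0.16,0,0.82]]]}}

```text
time_s: 16.55
position: [445.0, 148.8, 237.4]
tcp_rot: [2.083, 2.348, 0.004]
ft_force: [0.7, -0.6, -0.3]
opening: 77.9
```

{"op": "step_arm", "data": {"commands": [[[0,0,0,0,0.82],[0,0,0,0,0.82]]]}}

```text
time_s: 16.75
position: [444.4, 149.2, 235.7]
tcp_rot: [-2.089, -2.346, -0.001]
ft_force: [0.7, 0.4, 0.5]
opening: 78.3
```

```bash
python3 - <<'E'
from h import *
p,d,_=snap('scene','s7.png'); snap('top')
for n in('top','scene'):
    W,_=cloud(n); z=W[...,2]; b=np.hypot(W[...,0]-430,W[...,1]-269)<46
    for lo,hi in((86,100),(64,74)):
        m=b&(z>lo)&(z<hi); print(n,lo,cv2.minEnclosingCircle(W[m][:,:2].astype(np.float32)),m.sum(),np.percentile(z[m],[50,98]))
    b=(abs(W[...,0]-515)<20)&(abs(W[...,1]-278)<85)&(z>72)&(z<125); q=W[b]; print('div',np.percentile(q[:,2],99.5),np.median(q[:,0]),np.percentile(q[:,1],[1,99]))
o=get_obs();print(o['time_s'],o['position'],o['ft_force'])
E
```

```text
Traceback (most recent call last):
IndexError: index -1 is out of bounds for axis 0 with size 0
```

View pics/s7.png

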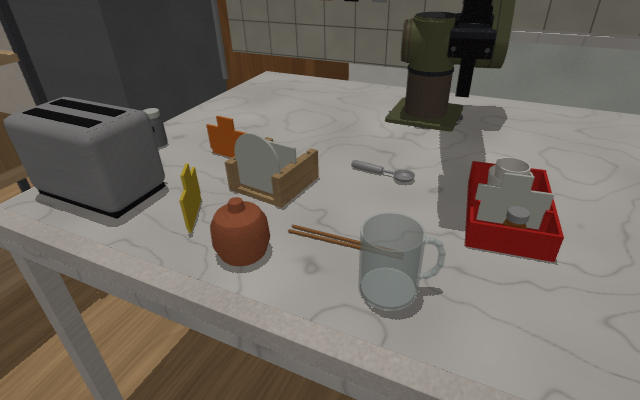

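The view shows the small cup nested at (512,170), the divider seated, and everything else in place. The arm hides the tray from the top camera, so I'll check numbers from the scene view.

```bash
python3 - <<'E'
from h import *
W,_=cloud('scene'); z=W[...,2]; b=np.hypot(W[...,0]-430,W[...,1]-269)<47
for lo,hi in((86,100),(60,73)):
    m=b&(z>lo)&(z<hi); print(lo,m.sum())
    if m.sum()>3: print(cv2.minEnclosingCircle(W[m][:,:2].astype(np.float32)),np.percentile(z[m],[50,98]))
m=b&(z>86)&(z<100); q=W[m]; r=q[q[:,2]>np.percentile(q[:,2],50)]
print('rim tilt',np.linalg.lstsq(np.c_[r[:,:2]-[430,269],np.ones(len(r))],r[:,2],rcond=None)[0])
b=(abs(W[...,0]-515)<20)&(abs(W[...,1]-278)<85)&(z>72)&(z<125); q=W[b]; print('div',np.percentile(q[:,2],99.5),np.median(q[:,0]),np.percentile(q[:,1],[1,99]))
o=get_obs();print(o['time_s'],o['position'],o['ft_force'])
E
```

```text
86 230
((430.138916015625, 268.9099426269531), 34.83382034301758) [90.32586729 93.00718015]
60 233
((429.1219177246094, 268.7445373535156), 43.02993392944336) [68.74471298 72.62371042]
rim tilt [ 3.06559572e-03 -2.80285012e-04  9.16774876e+01]
div 115.82962415966117 517.0341788309954 [216.93190782 341.69712507]
16.85 [444.13374697 150.28408972 235.44755938] [-0.18864644 -0.08985559 -0.09925689]
```

Rim is at about 91.7 mm (expected 91), the axes are within about 1 mm, and there is no tilt. Handing in.

```bash
python3 -c "
from h import *
print(close_job())"
```

```text
the job is handed in; nothing more can be done
None
```

The divider is out of the file and fully down in the tray's grooves. The small cup is nested upright in the large cup. I handed the job in at about 17 s of the 61 s allowed.

- **Divider:** I gripped it by its tab and lifted it straight up. It went down into the grooves until it met the floor, with about 11 N on the wrist. Its tab top then measured about 114 mm high (113 mm top camera, 116 mm scene camera), as it should be when seated.
- **Cups:** The small cup touched down at about 5 N on the wrist. Its rim is at about 92 mm against an expected 91 mm, its axis is about 1 mm from the large cup's, and no tilt was visible. The large cup has not moved.
- **Everything else:** In the last picture the boards and bystanders are where they started. The gripper was clear, about 150 mm above the cups and off to the side, with no force on it.
- **Check that failed:** The last top-camera check gave no points on the small cup's rim, probably because the arm blocked its view of the tray. The final cup and divider numbers come from the scene camera alone. Earlier, the two cameras agreed to about 2 mm.

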